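# Set out refill cartons with samples at the stock bins

### The job

Set out the refills on the plywood board: the red carton squarely inside the taped square in front of the blue bin, the brown carton squarely inside the taped square in front of the green bin, and the orange-lidded tub upright in the taped square between them. Then lay a sample flat on the middle of each carton's top: the brass nut on the red carton and the square steel washer on the brown carton. Do not move the white carton, and let go of everything.

Things in the scene. Friction and masses are not known exactly. Their poses are not given: they have to be found in the camera images.
- board: Plywood board fixed on the bench, 100 mm (x) by 450 mm (y), 8 mm thick, standing anywhere and turned a little. Three squares are marked on its top with black tape, 76 mm inside the tape, with centres at y = -160, 0 and +160 mm, x = 0 in its frame. Origin: centre of its underside, on the bench; z up. The two bins stand behind its end squares (on its +x side).
- blue_bin: Blue open stock bin with brass nuts in it, fixed, 150 mm long (x), 100 mm wide (y), 75 mm high at the back (+x), 35 mm at the low front (-x), its rear rim 77 mm. It stands behind the left or the right end square of the board, which one varies. Origin: centre of its underside, on the bench; its x points away from its square along the board's x. The centre of the taped square in front of it is at x = -150 mm, y = 0 in its frame; that square's surface is 8 mm above its origin.
- green_bin: Green open stock bin with steel plate washers in it, fixed, same size and frame as the blue bin; it stands behind the other end square, whose centre is at x = -150 mm, y = 0 in its frame.
- red_carton: Loose closed red carton with a white strip across its top, 56 x 56 x 50 mm high, about 0.3 kg. Origin: centre of its underside; z up, x and y along its sides.
- brown_carton: Loose closed brown cardboard carton with a dark strip across its top, 56 x 56 x 50 mm high, about 0.3 kg. Origin: centre of its underside; z up, x and y along its sides.
- tub: Loose round white tub with an orange lid, 50 mm body diameter, lid 54 mm diameter and 12 mm high, 48 mm high overall, about 0.15 kg. Origin: centre of its underside; z up.
- nut: Loose brass-coloured hexagon nut lying flat, 36.4 mm across flats (42 mm across corners), 20 mm high, about 0.12 kg. Origin: centre of its underside; z up; its x axis is normal to one pair of flats, the others lie 60 and 120 degrees from it.
- washer: Loose dark steel square plate washer lying flat, 44 x 44 mm, 12 mm thick, about 0.12 kg, with a round black centre. Origin: centre of its underside; z up; x and y along its sides.
- white_carton: Loose closed white carton with a black strip across its top, not part of the job and to be left where it is, 56 x 56 x 50 mm high, about 0.3 kg. Origin: centre of its underside; z up, x and y along its sides.
Not all that is in view belongs to the job. Of the things that look like the washer, the smaller one is meant. Leave any purple look-alike of the tub alone.

How it is judged:
By the outcome, as a careful person would: the job done as asked, in the order asked, and still so for the second after the job is handed in, with the robot touching nothing.
It also fails if it takes over 128 s, if anything falls off the work surface, if the arm or the gripper's body presses on something with over 40 N, if the wrist force passes 120 N, or if a joint passes its speed limit or range.

### The arm

A 6-joint arm with a two-finger parallel gripper is mounted at the origin on the work surface. World frame = base frame: x ahead of the robot, y to its left, z up, the work surface at z = 0. Lengths are in m, angles in degrees, forces in N, time in s.
With the tool pointing down it reaches from about 0.4 to 0.825 m from the base axis. Payload 7 kg.
Tool frame: the origin (TCP) lies on the front face of the gripper's body, between the roots of the fingers; the fingertips stand 66 mm ahead of it and the grasp point (between the pads) lies 47 mm ahead of it (nose_length is the distance from the TCP to the fingertips, in m); y points along the fingers, z is the direction in which the jaws open and shut, and the axes are right-handed (so a half turn about y gives the same grasp; the last joint's range is limited). The gripper opens to 88 mm and grips with 3 to 60 N. Pads are 19 mm wide; open, the fingers measure 130 mm over their backs; the gripper's body (78 mm by 193 mm) begins 47 mm behind the grasp point.
Start: joints at [89.043, 20.546, 0.682, 0, -70.136, -16.507], TCP at [0.203, 0.644, 0.292] pointing down, gripper open.
Joint ranges: [-176.03, 176.03], [-82.01, 121.73], [-58.28, 71.71], [-173.87, 95.51], [-174.79, -0.11], [-173.66, 173.66]. Speed limits (degrees/s): [136.94, 136.94, 172.46, 180, 180, 180].

### API

Orientations are given as [roll, pitch, yaw] about the fixed x, y, z axes, in that order (R = Rz(yaw) Ry(pitch) Rx(roll)).
In Python, from plant import get_state, capture, close_job, nose_length gives the robot as it stands.
- The arm moves only by the tool apply_moves, never from a script. Its argument "rows" is a list of rows, each a list of 2 entries, a list of its own where there are three numbers: the shift along the tool's x, y, z in m, then the turn about the tool's y in degrees. In form: [[[tx, ty, tz], yaw], ...]. A call has 1 to 20 rows; each row is the pose to reach, as a shift and turn from the pose commanded when the call began, along the tool's axes at that moment; what a row does not reach only later rows make up. A row lasts 1/8 s, in which the tool goes at most 62.5 mm and 10.7 degrees, less where a joint would pass 70% of its speed; a pose out of reach is approached as far as the arm can. A call with a gripper value outside its range is refused whole. "gripper" is the opening, from 0 (shut) to 1 (fully open), set as the call begins (left out, the last holds). The fingers move at their own pace and stop on an object; "grip_force" is the grip in N (left out, the last holds). Time passes only in rows, so rows that repeat a pose let the fingers close. It gives the time, the measured TCP pose, the force and the opening at its end, in the units of the state.
- get_state(): the state, without advancing time (a new reading comes with each control period).
- capture(name): name is "scene" or "top"; returns a dict with "pixels" (400x640x3 uint8, blue, green, red), "z_map" (400x640 float32, m along the optical axis (not along the pixel's ray), 0 where there is no reading), "intrinsics" (3x3 intrinsics, pixels), "D" ([k1, k2, p1, p2, k3] as OpenCV has them; the pictures are not rectified), "rvec" (rotation vector, rad) and "tvec" (3), from world to camera coordinates, as OpenCV has them. Camera axes: x right, y down, z forward; pixel columns grow to the right and rows downward; lengths in m; the calibration is good to about 2 mm. A picture is of the moment at which its call begins.
- close_job(): hands the job in, once; it reports no verdict.
The state is a dict: "time_s": time; "joints": joint angles; "qd": joint speeds; "joint_torque": joint torques, N m; "tcp_pos": TCP position; "eef_rot": TCP orientation; "contact_force": force on the tool from outside, world axes, zero at the start; "moment": the same for the moment, N m; "gripper_width": finger opening in m.
Only numpy, scipy, OpenCV 4.12 (cv2) and the standard library are available. Lean on these libraries where they do the work, as an engineer would, in place of code of your own. Each camera call takes 0.05 s, during which the arm holds its last target.

## Working session

There is one attempt and no reset: what is moved stays moved. The work goes in short steps, Python scripts to look and compute and a tool call to move; the robot and the scene stay as the last step left them, time stands still between calls to the robot, and variables do not carry over. Pictures are saved under pics/ and viewed, and the job is handed in when it is done.

Besides the shell and the picture viewer there is one more tool, called after "Emit:" as name(argument=value, ...) on one line, values as JSON. apply_moves: Moves the arm, as the interface text tells. Its arguments: {"type":"object","properties":{"rows":{"type":"array"},"gripper":{"type":"number"},"grip_force":{"type":"number"}},"required":["rows"]}

```bash
mkdir -p pics; ls
python3 - <<'E'
from plant import *
import cv2,numpy as np
s=get_state();print(s,nose_length)
for n in("scene","top"):
    c=capture(n);cv2.imwrite(f"pics/{n}0.png",c["pixels"]);print(n,c["intrinsics"],c["D"],c["rvec"],c["tvec"])
    R=cv2.Rodrigues(np.array(c["rvec"]))[0];print(-R.T@np.array(c["tvec"]).ravel(),R)
E
```

```text
pics
{'time_s': 0.0, 'joints': array([ 8.90419040e+01,  2.05916844e+01,  6.31714900e-01, -2.14554482e-02,
       -7.01366182e+01, -1.65038458e+01]), 'qd': array([-0.05283494, -0.0420205 , -0.0538285 , -0.01049795,  0.02176602,
       -0.07938245]), 'joint_torque': array([ 1.92509484e-03, -5.82718456e+01,  2.93036610e+01,  6.99671879e+00,
        6.81074336e-03, -1.57251966e-04]), 'tcp_pos': array([0.20247817, 0.64349146, 0.29119995]), 'eef_rot': array([-8.99016614e+01,  8.10317794e-03,  1.62530758e+02]), 'contact_force': array([-0.1465932 ,  0.44412381,  0.11103808]), 'moment': array([ 0.06692659,  0.01496328, -0.01794292]), 'gripper_width': 0.08752792767439656} 0.0656
scene [[408.17527344   0.         320.7975612 ]
 [  0.         408.17527344 194.98375263]
 [  0.           0.           1.        ]] [-0.07272984  0.          0.          0.          0.        ] [ 1.90674524  1.1490967  -0.58075762] [-0.26608692 -0.22834271  1.36274003]
[ 1.22416486 -0.37895144  0.58122218] [[ 0.47800876  0.87804058  0.02350243]
 [ 0.50182199 -0.25103781 -0.82774073]
 [-0.72088995  0.40746136 -0.56061834]]
top [[429.18777149   0.         314.37849693]
 [  0.         429.18777149 195.94862423]
 [  0.           0.           1.        ]] [-0.00418072  0.          0.          0.          0.        ] [ 2.11615428 -2.10846581  0.15985136] [0.01337569 0.55527244 0.88610285]
[ 0.38607684 -0.01350614  0.97182659] [[ 6.38850614e-03 -9.99523687e-01 -3.01924716e-02]
 [-9.83547419e-01 -8.29576948e-04 -1.80648242e-01]
 [ 1.80537150e-01  3.08497999e-02 -9.83084242e-01]]
```

View pics/scene0.png

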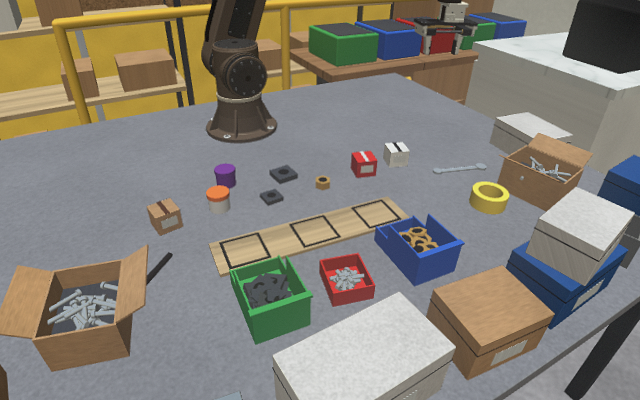

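View pics/top0.png

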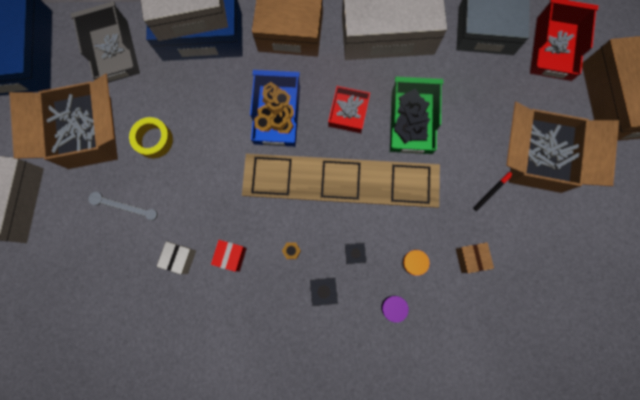

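```bash
cat > h.py <<'E'
from plant import *
import cv2,numpy as np
def cam(n):
    c=capture(n);c["R"]=cv2.Rodrigues(np.array(c["rvec"],float))[0];c["t"]=np.array(c["tvec"],float).ravel()
    c["K"]=np.array(c["intrinsics"],float);c["D"]=np.array(c["D"],float);c["hsv"]=cv2.cvtColor(c["pixels"],cv2.COLOR_BGR2HSV);return c
def rays(c,uv):
    p=cv2.undistortPoints(np.asarray(uv,float).reshape(-1,1,2),c["K"],c["D"]).reshape(-1,2)
    return np.c_[p,np.ones(len(p))]
def onplane(c,uv,z):
    d=rays(c,uv)@c["R"];o=-c["R"].T@c["t"];return (o+d*((z-o[2])/d[:,2])[:,None])[:,:2]
def world(c):
    h,w=c["z_map"].shape;v,u=np.mgrid[:h,:w]
    P=(rays(c,np.c_[u.ravel(),v.ravel()])*c["z_map"].reshape(-1,1)-c["t"])@c["R"]
    P[c["z_map"].ravel()<=0]=np.nan
    return P.reshape(h,w,3)
def proj(c,P):
    return cv2.projectPoints(np.asarray(P,float).reshape(-1,3),np.array(c["rvec"],float),c["t"],c["K"],c["D"])[0].reshape(-1,2)
def rect(c,mask,z):
    cs=cv2.findContours(mask.astype(np.uint8),cv2.RETR_EXTERNAL,cv2.CHAIN_APPROX_NONE)[0]
    k=max(cs,key=cv2.contourArea);q=onplane(c,k.reshape(-1,2),z)
    (cx,cy),(w,h),a=cv2.minAreaRect((q*1000).astype(np.float32));return np.round([cx,cy,w,h,a],1)
def go(x,y,z,yaw):
    s=get_state();p=np.array(s["tcp_pos"]);ps=s["eef_rot"][2];a=np.radians(ps)
    d=np.array([x,y,z])-p
    X=np.array([np.cos(a),np.sin(a),0]);Z=np.array([-np.sin(a),np.cos(a),0])
    t=(ps-yaw+90)%180-90
    print("at",p.round(4),"yaw",round(ps,2),"J6",s["joints"][5].round(1),"w",s["gripper_width"].__round__(4),"F",s["contact_force"].round(1),"t",s["time_s"].__round__(2),"-> shift",[round(d@X,4),round(-d[2],4),round(d@Z,4)],"turn",round(t,2))
E
python3 - <<'E'
from h import *
c=cam("top");W=world(c);np.save("W.npy",W)
def st(n,u,v,r=18):
    w=W[v-r:v+r,u-r:u+r].reshape(-1,3);print(n,np.nanpercentile(w[:,2],[1,10,50,90,99]).round(4))
for n,u,v in [("red",228,256),("white",174,258),("brown",475,258),("tub",416,262),("purple",396,309),("nut",291,250),("washS",355,253),("washL",323,291)]:
    st(n,u,v)
    hm=np.nan_to_num(W[:,:,2]);top={"red":.05,"white":.05,"brown":.05,"tub":.048,"purple":.048,"nut":.02,"washS":.012,"washL":.012}[n]
    m=np.zeros(hm.shape,bool);m[v-28:v+28,u-28:u+28]=True
    m&=(hm>top-min(.012,top/2))&(hm<top+.02)
    print(n,rect(c,m,top),m.sum())
# squares: tape
g=c["pixels"].max(2)
m=np.zeros(g.shape,np.uint8);m[148:212,240:445]=(g[148:212,240:445]<70)
cv2.imwrite("pics/tape.png",cv2.resize(m[140:220,230:450]*255,None,fx=3,fy=3))
b=cv2.resize(c["pixels"][140:320,150:500],None,fx=2.28,fy=2.28,interpolation=cv2.INTER_CUBIC);cv2.imwrite("pics/crop.png",b)
E
```

```text
red [-0.0035 -0.0013  0.0472  0.0514  0.0532]
red [426.9 202.   58.   56.1  75.1] 703
white [-0.0034 -0.0011  0.0472  0.0513  0.0532]
white [421.5 316.9  59.9  56.5  72.7] 723
brown [-0.0037 -0.0017  0.0472  0.0507  0.0526]
brown [ 424.7 -327.5   56.2   59.2   11.1] 754
tub [-0.0042 -0.0022  0.0013  0.0483  0.0501]
tub [ 4.140e+02 -2.005e+02  5.020e+01  5.480e+01  3.000e-01] 525
purple [-0.0039 -0.0021  0.0017  0.0487  0.0505]
purple [ 318.6 -154.2   52.5   53.    44. ] 549
nut [-0.0043 -0.0022  0.0002  0.0197  0.0225]
nut [4.395e+02 6.730e+01 3.510e+01 3.990e+01 2.000e-01] 244
washS [-0.0042 -0.0023  0.0006  0.0122  0.0146]
washS [435.2 -74.8  44.   44.1   5.4] 431
washL [-0.0034 -0.0018  0.0126  0.0167  0.0191]
washL [351.5  -4.6  56.9  56.7   5.7] 695
```

View pics/tape.png

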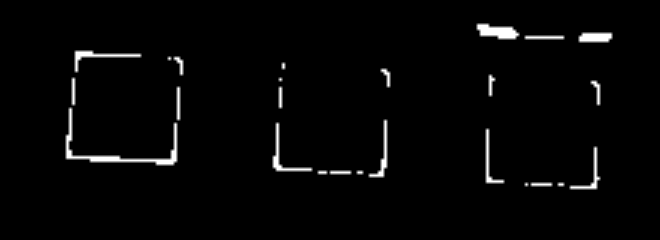

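View pics/crop.png

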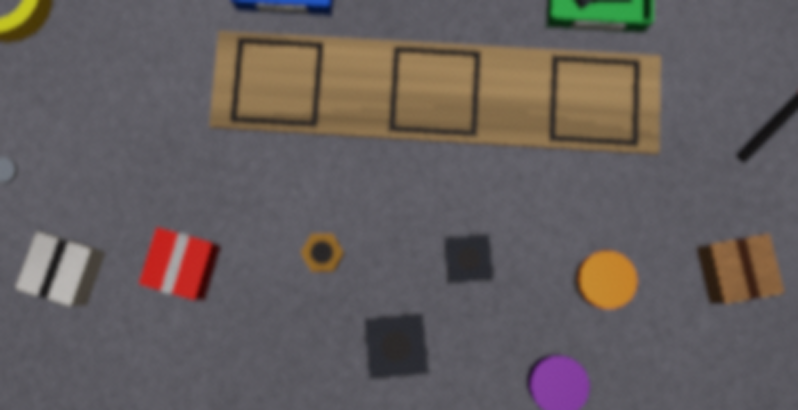

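```bash
cat > board.py <<'E'
from h import *
def board(n,roi):
    c=cam(n);x0,y0,x1,y1=roi;f=4
    im=cv2.resize(c["pixels"][y0:y1,x0:x1],None,fx=f,fy=f,interpolation=cv2.INTER_CUBIC)
    hsv=cv2.cvtColor(im,cv2.COLOR_BGR2HSV)
    g=im[:,:,2]
    wood=((hsv[:,:,0]>8)&(hsv[:,:,0]<28)&(hsv[:,:,1]>60)).astype(np.uint8)
    wood=cv2.morphologyEx(wood,cv2.MORPH_CLOSE,np.ones((25,25)))
    cs=cv2.findContours(wood,cv2.RETR_EXTERNAL,cv2.CHAIN_APPROX_NONE)[0]
    k=max(cs,key=cv2.contourArea)
    un=lambda q:(q.reshape(-1,2)+.5)/f-.5+[x0,y0]
    bw=onplane(c,un(k),.008)*1000
    r=cv2.minAreaRect(bw.astype(np.float32));print(n,"board",np.round([*r[0],*r[1],r[2]],1))
    bh=cv2.morphologyEx(g,cv2.MORPH_BLACKHAT,np.ones((31,31),np.uint8))
    fill=np.zeros_like(wood);cv2.drawContours(fill,[k],-1,1,-1);fill=cv2.erode(fill,np.ones((9,9)))
    t=((bh>35)&(fill>0)).astype(np.uint8)
    t=cv2.morphologyEx(t,cv2.MORPH_CLOSE,np.ones((13,13)))
    cs,h=cv2.findContours(t,cv2.RETR_CCOMP,cv2.CHAIN_APPROX_NONE)
    for q,hh in zip(cs,h[0]):
        if cv2.contourArea(q)>4000:
            w=onplane(c,un(q),.008)*1000
            r=cv2.minAreaRect(w.astype(np.float32));print(" hole" if hh[3]>=0 else " outer",np.round([*r[0],*r[1],r[2]],1))
    cv2.imwrite(f"pics/bd_{n}.png",np.vstack([im//1,cv2.cvtColor(t*255,cv2.COLOR_GRAY2BGR)])[:, :800])
    return c
if __name__=="__main__":
    board("top",(236,148,446,214));board("scene",(200,188,418,275))
E
python3 board.py
```

```text
top board [601.1 -42.4 450.2 101.9  86.6]
 outer [ 592.3 -202.1   89.7   87.6   86.5]
 hole [ 592.2 -202.    76.4   77.5   86.5]
 outer [601.8 -42.4  89.8  87.7  86.6]
 hole [602.2 -42.7  76.5  77.7  86.4]
 outer [611.3 117.1  90.3  87.7  86.7]
 hole [611.6 117.   75.8  78.4  86.6]
scene board [607.2 -44.2 451.3 107.6  86.6]
 outer [ 592.5 -201.8   90.8   88.    86.7]
 hole [ 593.2 -201.9   75.8   75.6   86.4]
 outer [603.3 -42.   91.3  90.   86.6]
 hole [602.5 -42.4  76.1  75.9  86.4]
```

```bash
cat > obj.py <<'E'
from h import *
def obj(n,xy,top,half=.045,tol=None,base=0):
    c=cam(n) if isinstance(n,str) else n
    W=world(c);d=np.hypot(W[:,:,0]-xy[0],W[:,:,1]-xy[1])
    h=top-base
    with np.errstate(invalid="ignore"): m=(d<half)&(W[:,:,2]>top-min(.010,h/2))&(W[:,:,2]<top+.015)
    m=cv2.morphologyEx(m.astype(np.uint8),cv2.MORPH_OPEN,np.ones((2,2)))
    cs=cv2.findContours(cv2.resize(m*255,None,fx=4,fy=4,interpolation=cv2.INTER_LINEAR)//128,cv2.RETR_EXTERNAL,cv2.CHAIN_APPROX_NONE)[0]
    k=max(cs,key=cv2.contourArea);q=onplane(c,(k.reshape(-1,2)+.5)/4-.5,top)*1000
    r=cv2.minAreaRect(q.astype(np.float32))
    M=cv2.moments(q.astype(np.float32).reshape(-1,1,2));ce=[M["m10"]/M["m00"],M["m01"]/M["m00"]]
    return np.round([*r[0],*r[1],r[2],*ce],1)
if __name__=="__main__":
    C={n:cam(n) for n in("top","scene")}
    for n,x,y,t in [("red",.427,.202,.05),("brown",.4247,-.3275,.05),("tub",.414,-.2005,.048),("nut",.4395,.0673,.02),("washS",.4352,-.0748,.012),("white",.4215,.317,.05)]:
        for k in C:
            try: print(n,k,obj(C[k],(x,y),t))
            except Exception as e: print(n,k,e)
E
python3 obj.py
```

```text
red top [424.8 200.1  59.   57.8  75.  424.9 200. ]
red scene [441.  196.1  62.4  72.1  74.4 441.  196.2]
brown top [ 422.8 -330.    57.7   59.9   11.1  422.8 -330.3]
brown scene [ 436.4 -327.8   74.2   60.6    7.9  436.7 -328. ]
tub top [ 4.119e+02 -2.034e+02  5.170e+01  5.450e+01  3.000e-01  4.123e+02
 -2.029e+02]
tub scene [ 427.6 -202.1   56.8   61.4   63.4  428.  -201.8]
nut top [4.373e+02 6.500e+01 3.670e+01 4.150e+01 2.000e-01 4.374e+02 6.520e+01]
nut scene [450.7  65.3  35.9  57.   61.9 450.3  65. ]
washS top [433.  -77.   45.6  45.8   5.4 433.  -76.9]
washS scene [443.1 -77.1  55.   48.3   4.6 442.7 -76.2]
white top [419.3 315.2  60.6  57.9  73.1 419.1 315.3]
white scene [435.4 311.   65.3  73.1  73.6 435.8 311.1]
```

```bash
sed -i 's/^    m=cv2.morphologyEx.*/    m=cv2.medianBlur(m.astype(np.uint8),3)/; s/min(.010,h\/2)/min(.006,h\/2)/' obj.py; python3 obj.py
python3 - <<'E'
from h import *
c=cam("top")
f=6
for n,(u,v),z,lo,hi in [("nut",(291,250),.02,(8,90,0),(30,255,255)),("tub",(416,262),.048,(5,150,100),(25,255,255)),("washS",(355,253),.012,None,None),("red",(228,256),.05,None,None),("brown",(475,258),.05,None,None)]:
    r=26;im=cv2.resize(c["pixels"][v-r:v+r,u-r:u+r],None,fx=f,fy=f,interpolation=cv2.INTER_CUBIC);h=cv2.cvtColor(im,cv2.COLOR_BGR2HSV)
    if n=="washS": m=(h[:,:,2]<68).astype(np.uint8)
    elif n in("red","brown"): m=(h[:,:,2]>(140 if n=="red" else 115)).astype(np.uint8); m=cv2.morphologyEx(m,cv2.MORPH_CLOSE,np.ones((31,31)))
    else: m=cv2.inRange(h,lo,hi)//255
    cs=cv2.findContours(m,cv2.RETR_EXTERNAL,cv2.CHAIN_APPROX_NONE)[0];k=max(cs,key=cv2.contourArea)
    q=onplane(c,(k.reshape(-1,2)+.5)/f-.5+[u-r,v-r],z)*1000
    R=cv2.minAreaRect(q.astype(np.float32));M=cv2.moments(q.astype(np.float32).reshape(-1,1,2))
    print(n,np.round([*R[0],*R[1],R[2],M["m10"]/M["m00"],M["m01"]/M["m00"]],1))
    if n=="nut": 
        d=np.hypot(*(q-[M["m10"]/M["m00"],M["m01"]/M["m00"]]).T);a=np.degrees(np.arctan2(q[:,1]-R[0][1],q[:,0]-R[0][0]))
        print("corner phase", np.degrees(np.angle(np.sum((d-d.mean())*np.exp(6j*np.radians(a)))))/6)
    cv2.imwrite(f"pics/m_{n}.png",np.hstack([im,cv2.cvtColor(m*255,cv2.COLOR_GRAY2BGR)]))
E
cd pics; python3 -c "
import cv2,numpy as np
a=[cv2.imread(f'm_{n}.png') for n in('nut','washS','red','brown')]
cv2.imwrite('ms.png',cv2.resize(np.vstack([np.hstack(a[:2]),np.hstack(a[2:])]),(800,400)))"
```

```text
red top [427.  202.5  58.7  57.8  75.1 427.1 202.5]
red scene [432.5 198.4  61.   66.4  74.7 432.8 198.9]
brown top [ 425.  -328.8   57.7   58.4   11.   424.9 -328.8]
brown scene [ 428.6 -329.6   68.6   59.6    9.6  429.4 -329.1]
tub top [ 4.140e+02 -2.015e+02  5.180e+01  5.440e+01  3.000e-01  4.143e+02
 -2.011e+02]
tub scene [ 420.4 -201.2   60.5   53.3   10.6  420.1 -202. ]
nut top [439.5  67.3  39.2  38.7  45.7 439.7  67.5]
nut scene [441.1  67.5  36.   48.1  62.  441.8  66.7]
washS top [435.2 -74.8  45.5  45.6   5.  435.3 -74.8]
washS scene [437.7 -77.3  54.7  48.6   5.9 437.9 -77.1]
white top [421.5 317.9  59.8  57.5  72.7 421.3 318.1]
white scene [427.3 314.6  62.1  68.7  73.7 427.4 314.6]
nut [4.388e+02 6.760e+01 3.700e+01 4.100e+01 3.000e-01 4.387e+02 6.750e+01]
corner phase -29.251809252896575
tub [ 4.137e+02 -2.002e+02  5.190e+01  5.400e+01  3.000e-01  4.135e+02
 -2.003e+02]
washS [433.9 -74.4  43.5  44.2   5.2 433.8 -74.3]
red [426.5 203.7  56.   56.6  74.9 426.4 203.6]
brown [ 424.6 -329.4   57.1   55.4    9.9  424.9 -329.4]
```

View pics/ms.png

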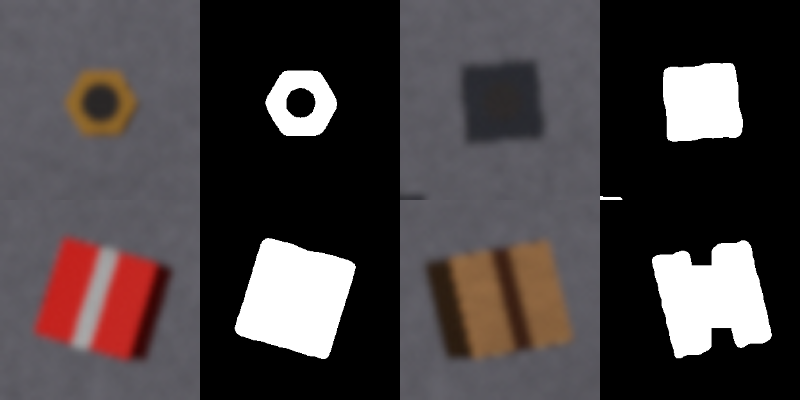

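```bash
cat >> h.py <<'E'
def go2(x,y,z,yaw):
    s=get_state();ps=s["eef_rot"][2];go(x/1000,y/1000,z/1000,yaw);t=(ps-yaw+180)%360-180;print("  full turn",round(t,2),"pred J6 end approx (J1+57-yaw)",round(np.degrees(np.arctan2(y,x))+57-yaw,1))
E
python3 -c "
from h import *
go2(426.4,203.5,200,-15)"
```

```text
at [0.2026 0.6438 0.2921] yaw 162.53 J6 -16.5 w 0.0878 F [-0.3 -0.5  0.1] t 0.5 -> shift [np.float64(-0.3457), np.float64(0.0921), np.float64(0.3529)] turn -2.47
  full turn 177.53 pred J6 end approx (J1+57-yaw) 97.5
```

Emit:
apply_moves(rows=[[[-0.03, 0.01, 0.03], 10], [[-0.06, 0.02, 0.06], 20], [[-0.09, 0.03, 0.09], 30], [[-0.12, 0.04, 0.12], 40], [[-0.15, 0.05, 0.15], 50], [[-0.18, 0.06, 0.18], 60], [[-0.21, 0.07, 0.21], 70], [[-0.24, 0.08, 0.24], 80], [[-0.27, 0.092, 0.27], 90], [[-0.3, 0.092, 0.3], 100], [[-0.33, 0.092, 0.33], 110], [[-0.346, 0.092, 0.353], 120], [[-0.346, 0.092, 0.353], 130], [[-0.346, 0.092, 0.353], 140], [[-0.346, 0.092, 0.353], 150], [[-0.346, 0.092, 0.353], 160], [[-0.346, 0.092, 0.353], 170], [[-0.346, 0.092, 0.353], 177.5], [[-0.346, 0.092, 0.353], 177.5]], gripper=1, grip_force=25)

```text
time_s: 2.88
tcp_pos: [0.4268, 0.2034, 0.2004]
eef_rot: [-90.0, -0.0, -14.9]
contact_force: [0.2, 0.4, -0.1]
gripper_width: 0.0875
```

```bash
python3 -c "
from h import *
go2(426.4,203.5,75,-15)"
```

```text
at [0.4268 0.2034 0.2004] yaw -14.91 J6 -154.3 w 0.0875 F [ 0.2  0.4 -0.1] t 2.88 -> shift [np.float64(-0.0004), np.float64(0.1254), np.float64(0.0)] turn 0.09
  full turn 0.09 pred J6 end approx (J1+57-yaw) 97.5
```

Emit:
apply_moves(rows=[[[0, 0.03, 0], 0], [[0, 0.065, 0], 0], [[0, 0.095, 0], 0], [[0, 0.115, 0], 0], [[0, 0.1254, 0], 0], [[0, 0.1254, 0], 0], [[0, 0.1254, 0], 0]])

```text
time_s: 3.75
tcp_pos: [0.4271, 0.2037, 0.0755]
eef_rot: [-89.9, -0.0, -14.9]
contact_force: [-0.4, -0.1, 0.7]
gripper_width: 0.0878
```

Emit:
apply_moves(rows=[[[0, 0, 0], 0], [[0, 0, 0], 0], [[0, 0, 0], 0], [[0, 0, 0], 0], [[0, 0, 0], 0], [[0, 0, 0], 0]], gripper=0.4, grip_force=25)

```text
time_s: 4.5
tcp_pos: [0.4267, 0.2034, 0.0749]
eef_rot: [-90.0, -0.0, -15.0]
contact_force: [-1.8, 0.1, 4.0]
gripper_width: 0.0559
```

```bash
python3 -c "
from h import *
go2(426.4,203.5,75,-15)
c=cam('top');cv2.imwrite('pics/g1.png',cv2.resize(c['pixels'][180:330,150:400],None,fx=3,fy=3))"
```

```text
at [0.4267 0.2034 0.0749] yaw -14.95 J6 -154.4 w 0.0559 F [-1.8  0.1  4. ] t 4.5 -> shift [np.float64(-0.0004), np.float64(-0.0001), np.float64(0.0)] turn 0.05
  full turn 0.05 pred J6 end approx (J1+57-yaw) 97.5
```

View pics/g1.png

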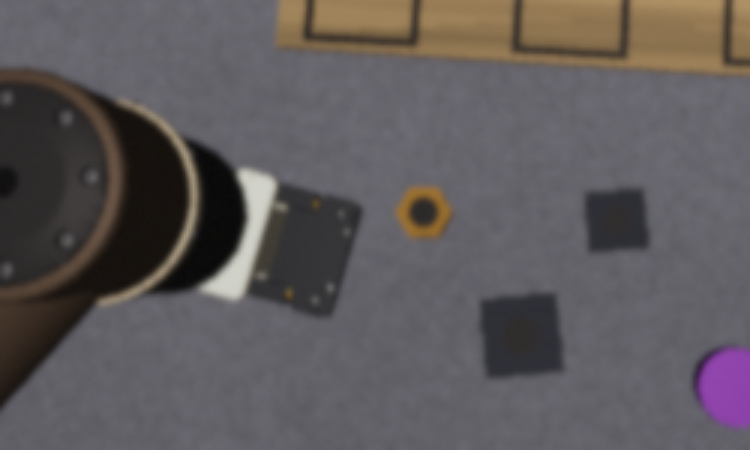

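Emit:
apply_moves(rows=[[[0, -0.01, 0], 0], [[0, -0.03, 0], 0], [[0, -0.06, 0], 0], [[0, -0.09, 0], 0], [[0, -0.11, 0], 0], [[0, -0.11, 0], 0]])

```text
time_s: 5.3
tcp_pos: [0.427, 0.2037, 0.1861]
eef_rot: [-89.8, -0.1, -15.0]
contact_force: [-0.7, 0.9, -3.0]
gripper_width: 0.0558
```

```bash
python3 -c "
from h import *
go2(611.2,117.1,185,-3.4)"
```

```text
at [0.427  0.2037 0.1861] yaw -14.97 J6 -154.4 w 0.0558 F [-0.7  0.9 -3. ] t 5.3 -> shift [np.float64(0.2003), np.float64(0.0011), np.float64(-0.0361)] turn -11.57
  full turn -11.57 pred J6 end approx (J1+57-yaw) 71.2
```

Emit:
apply_moves(rows=[[[0.015, 0, -0.003], -1], [[0.045, 0, -0.008], -3], [[0.08, 0, -0.015], -5], [[0.115, 0, -0.022], -7], [[0.15, 0, -0.028], -9], [[0.18, 0, -0.033], -10.5], [[0.195, 0, -0.035], -11.4], [[0.2, 0, -0.036], -11.6], [[0.2, 0, -0.036], -11.6], [[0.2, 0, -0.036], -11.6]])

```text
time_s: 6.55
tcp_pos: [0.6099, 0.1173, 0.1848]
eef_rot: [-90.0, 0.0, -3.3]
contact_force: [0.3, 0.2, -3.6]
gripper_width: 0.0558
```

```bash
python3 -c "
from h import *
go2(611.2,117.1,84,-3.4)
c=cam('scene');cv2.imwrite('pics/s1.png',cv2.resize(c['pixels'][130:300,200:500],None,fx=2.5,fy=2.5))"
```

```text
at [0.6099 0.1173 0.1848] yaw -3.34 J6 -122.2 w 0.0558 F [ 0.3  0.2 -3.6] t 6.55 -> shift [np.float64(0.0013), np.float64(0.1008), np.float64(-0.0001)] turn 0.06
  full turn 0.06 pred J6 end approx (J1+57-yaw) 71.2
```

View pics/s1.png

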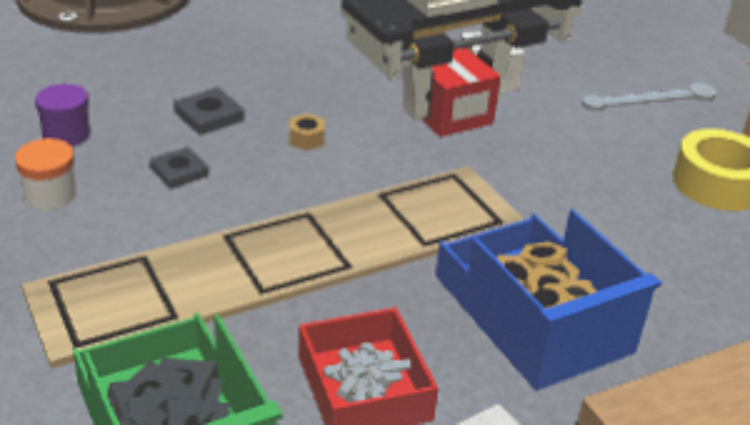

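Emit:
apply_moves(rows=[[[0.001, 0.02, 0], 0], [[0.001, 0.05, 0], 0], [[0.001, 0.075, 0], 0], [[0.001, 0.09, 0], 0], [[0.001, 0.097, 0], 0], [[0.001, 0.1, 0], 0], [[0.001, 0.1012, 0], 0], [[0.001, 0.1012, 0], 0], [[0.001, 0.1012, 0], 0]])

```text
time_s: 7.72
tcp_pos: [0.6118, 0.1169, 0.0841]
eef_rot: [-90.0, -0.0, -3.4]
contact_force: [-0.4, -0.1, -3.9]
gripper_width: 0.0561
```

Not yet touching (weight still carried); lower a little more, then release.

Emit:
apply_moves(rows=[[[0, 0.0008, 0], 0], [[0, 0.0008, 0], 0]])

```text
time_s: 7.98
tcp_pos: [0.6118, 0.1169, 0.083]
eef_rot: [-90.0, -0.0, -3.4]
contact_force: [0.1, -0.7, -1.5]
gripper_width: 0.0556
```

Emit:
apply_moves(rows=[[[0, 0, 0], 0], [[0, 0, 0], 0], [[0, 0, 0], 0], [[0, 0, 0], 0]], gripper=0.85)

```text
time_s: 8.48
tcp_pos: [0.6117, 0.1169, 0.0828]
eef_rot: [-90.0, -0.0, -3.4]
contact_force: [0.4, -0.2, -0.2]
gripper_width: 0.0746
```

Emit:
apply_moves(rows=[[[0, -0.01, 0], 0], [[0, -0.04, 0], 0], [[0, -0.08, 0], 0], [[0, -0.115, 0], 0], [[0, -0.12, 0], 0]])

```text
time_s: 9.1
tcp_pos: [0.6129, 0.1173, 0.2067]
eef_rot: [-89.9, -0.3, -3.3]
contact_force: [0.2, -0.9, -0.7]
gripper_width: 0.0746
```

```bash
python3 -c "
from h import *
go2(424.8,-329.3,205,10.5)"
```

```text
at [0.6129 0.1173 0.2067] yaw -3.34 J6 -122.1 w 0.0746 F [ 0.2 -0.9 -0.7] t 9.1 -> shift [np.float64(-0.1618), np.float64(0.0017), np.float64(-0.4568)] turn -13.84
  full turn -13.84 pred J6 end approx (J1+57-yaw) 8.7
```

Emit:
apply_moves(rows=[[[-0.01, 0, -0.03], -1], [[-0.03, 0, -0.08], -3], [[-0.05, 0, -0.14], -4], [[-0.07, 0, -0.2], -6], [[-0.09, 0, -0.26], -8], [[-0.11, 0, -0.32], -10], [[-0.13, 0, -0.37], -12], [[-0.15, 0, -0.42], -13], [[-0.16, 0, -0.45], -13.8], [[-0.1618, 0, -0.4568], -13.8], [[-0.1618, 0, -0.4568], -13.8], [[-0.1618, 0, -0.4568], -13.8]], gripper=1)

```text
time_s: 10.6
tcp_pos: [0.4236, -0.3289, 0.2027]
eef_rot: [-90.0, 0.0, 10.5]
contact_force: [0.1, 0.5, -0.5]
gripper_width: 0.0877
```

```bash
cat > g.py <<'E'
from h import *
import sys
go2(*map(float,sys.argv[1:5]))
E
python3 g.py 424.8 -329.3 75 10.5
python3 -c "
from board import *
from obj import obj
c=cam('top');print(obj(c,(.611,.117),.058,base=.008))
u,v=proj(c,[.611,.117,.058])[0].astype(int)
cv2.imwrite('pics/p1.png',cv2.resize(c['pixels'][v-40:v+40,u-40:u+60],None,fx=6,fy=6,interpolation=cv2.INTER_CUBIC))"
```

```text
at [ 0.4236 -0.3289  0.2027] yaw 10.48 J6 -62.6 w 0.0877 F [ 0.1  0.5 -0.5] t 10.6 -> shift [np.float64(0.0011), np.float64(0.1277), np.float64(-0.0006)] turn -0.02
  full turn -0.02 pred J6 end approx (J1+57-yaw) 8.7
[611.4 116.3  58.   58.7  86.2 611.3 116.3]
```

View pics/p1.png

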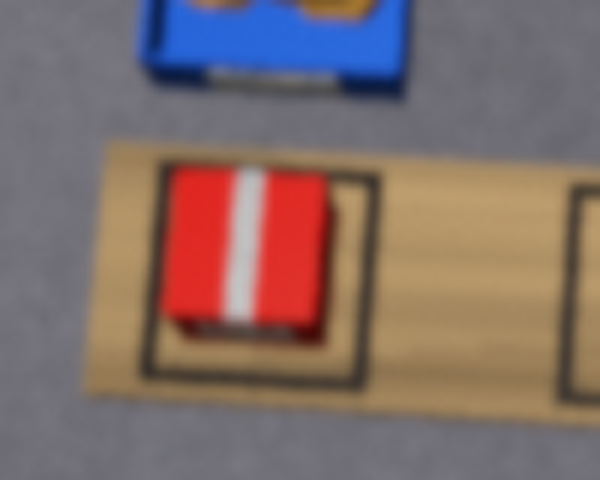

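Emit:
apply_moves(rows=[[[0.001, 0.03, 0], 0], [[0.001, 0.065, 0], 0], [[0.001, 0.097, 0], 0], [[0.001, 0.118, 0], 0], [[0.001, 0.1275, 0], 0], [[0.001, 0.1275, 0], 0], [[0.001, 0.1275, 0], 0]])

```text
time_s: 11.52
tcp_pos: [0.425, -0.3296, 0.0762]
eef_rot: [-90.0, -0.1, 10.5]
contact_force: [0.7, -0.9, 0.5]
gripper_width: 0.0873
```

Emit:
apply_moves(rows=[[[0, 0, 0], 0], [[0, 0, 0], 0], [[0, 0, 0], 0], [[0, 0, 0], 0], [[0, 0, 0], 0], [[0, 0, 0], 0]], gripper=0.4, grip_force=25)

```text
time_s: 12.28
tcp_pos: [0.4243, -0.3296, 0.0755]
eef_rot: [-90.0, -0.0, 10.4]
contact_force: [-0.8, -0.5, 3.2]
gripper_width: 0.0556
```

Emit:
apply_moves(rows=[[[0, -0.01, 0], 0], [[0, -0.03, 0], 0], [[0, -0.06, 0], 0], [[0, -0.09, 0], 0], [[0, -0.11, 0], 0], [[0, -0.11, 0], 0], [[0, -0.11, 0], 0]])

```text
time_s: 13.15
tcp_pos: [0.4236, -0.3291, 0.1844]
eef_rot: [-89.9, 0.1, 10.4]
contact_force: [-0.0, 0.2, -3.9]
gripper_width: 0.0559
```

```bash
python3 g.py 592.5 -202 185 -3.4
```

```text
at [ 0.4236 -0.3291  0.1844] yaw 10.41 J6 -62.6 w 0.0559 F [-0.   0.2 -3.9] t 13.15 -> shift [np.float64(0.1891), np.float64(-0.0006), np.float64(0.0945)] turn 13.81
  full turn 13.81 pred J6 end approx (J1+57-yaw) 41.6
```

Emit:
apply_moves(rows=[[[0.015, 0, 0.007], 1], [[0.045, 0, 0.022], 3], [[0.08, 0, 0.04], 6], [[0.115, 0, 0.058], 9], [[0.15, 0, 0.075], 11], [[0.175, 0, 0.088], 13], [[0.186, 0, 0.093], 13.6], [[0.189, 0, 0.0945], 13.8], [[0.189, 0, 0.0945], 13.8], [[0.189, 0, 0.0945], 13.8], [[0.189, 0, 0.0945], 13.8]])

```text
time_s: 14.52
tcp_pos: [0.5926, -0.2028, 0.1855]
eef_rot: [-90.0, -0.0, -3.4]
contact_force: [-0.2, -0.7, -3.2]
gripper_width: 0.0561
```

```bash
python3 g.py 592.5 -202 83.5 -3.4
```

```text
at [ 0.5926 -0.2028  0.1855] yaw -3.4 J6 -92.3 w 0.0561 F [-0.2 -0.7 -3.2] t 14.53 -> shift [np.float64(-0.0001), np.float64(0.102), np.float64(0.0008)] turn -0.0
  full turn -0.0 pred J6 end approx (J1+57-yaw) 41.6
```

Emit:
apply_moves(rows=[[[0, 0.02, 0.0008], 0], [[0, 0.05, 0.0008], 0], [[0, 0.075, 0.0008], 0], [[0, 0.09, 0.0008], 0], [[0, 0.098, 0.0008], 0], [[0, 0.101, 0.0008], 0], [[0, 0.102, 0.0008], 0], [[0, 0.102, 0.0008], 0], [[0, 0.102, 0.0008], 0]])

```text
time_s: 15.65
tcp_pos: [0.5933, -0.2015, 0.0838]
eef_rot: [-90.0, -0.1, -3.4]
contact_force: [-0.1, -0.0, -2.8]
gripper_width: 0.0555
```

Emit:
apply_moves(rows=[[[-0.0005, 0.0005, -0.0005], 0], [[-0.0005, 0.0007, -0.0005], 0], [[-0.0005, 0.0007, -0.0005], 0]])

```text
time_s: 16.02
tcp_pos: [0.5931, -0.2019, 0.0835]
eef_rot: [-90.0, -0.1, -3.3]
contact_force: [-0.6, 2.6, 5.3]
gripper_width: 0.0559
```

Emit:
apply_moves(rows=[[[0, 0, 0], 0], [[0, 0, 0], 0], [[0, 0, 0], 0], [[0, 0, 0], 0]], gripper=0.85)

```text
time_s: 16.52
tcp_pos: [0.5925, -0.2021, 0.0824]
eef_rot: [-90.0, 0.0, -3.4]
contact_force: [0.1, 0.2, 0.5]
gripper_width: 0.0741
```

Emit:
apply_moves(rows=[[[0, -0.01, 0], 0], [[0, -0.04, 0], 0], [[0, -0.08, 0], 0], [[0, -0.115, 0], 0], [[0, -0.12, 0], 0], [[0, -0.12, 0], 0]])

```text
time_s: 17.27
tcp_pos: [0.5925, -0.202, 0.2032]
eef_rot: [-90.0, -0.1, -3.4]
contact_force: [0.3, -1.4, -0.9]
gripper_width: 0.0744
```

```bash
python3 g.py 413.7 -200.4 195 -3.4
```

```text
at [ 0.5925 -0.202   0.2032] yaw -3.37 J6 -92.4 w 0.0744 F [ 0.3 -1.4 -0.9] t 17.27 -> shift [np.float64(-0.1786), np.float64(0.0082), np.float64(-0.0089)] turn 0.03
  full turn 0.03 pred J6 end approx (J1+57-yaw) 34.6
```

Emit:
apply_moves(rows=[[[-0.02, 0, 0], 0], [[-0.06, 0.002, -0.003], 0], [[-0.1, 0.006, -0.005], 0], [[-0.14, 0.008, -0.007], 0], [[-0.168, 0.008, -0.009], 0], [[-0.1786, 0.008, -0.009], 0], [[-0.1786, 0.008, -0.009], 0], [[-0.1786, 0.008, -0.009], 0]], gripper=1)

```text
time_s: 18.27
tcp_pos: [0.4147, -0.2005, 0.1945]
eef_rot: [-90.0, -0.0, -3.3]
contact_force: [0.4, -0.4, 0.6]
gripper_width: 0.0873
```

```bash
python3 g.py 413.7 -200.4 83 -3.4
python3 -c "
from h import *
from obj import obj
c=cam('top');print(obj(c,(.611,.117),.058,base=.008));print(obj(c,(.5925,-.202),.058,base=.008))
cv2.imwrite('pics/p2.png',cv2.resize(c['pixels'][130:330,240:500],None,fx=3,fy=3,interpolation=cv2.INTER_CUBIC))"
```

```text
at [ 0.4147 -0.2005  0.1945] yaw -3.35 J6 -92.2 w 0.0873 F [ 0.4 -0.4  0.6] t 18.27 -> shift [np.float64(-0.001), np.float64(0.1115), np.float64(0.0001)] turn 0.05
  full turn 0.05 pred J6 end approx (J1+57-yaw) 34.6
[611.6 116.3  58.3  58.   86.8 611.4 116.4]
[ 593.4 -201.    57.7   58.1   86.4  593.2 -201.3]
```

View pics/p2.png

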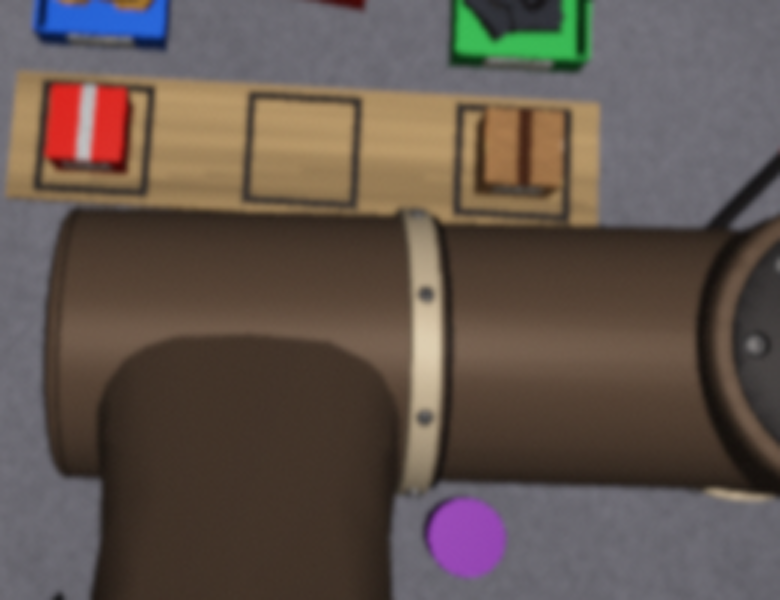

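Both cartons sit square in their squares within about 1 mm (red near (85,123), brown near (523,148) in the crop). On to the tub.

Emit:
apply_moves(rows=[[[-0.001, 0.03, 0], 0], [[-0.001, 0.06, 0], 0], [[-0.001, 0.09, 0], 0], [[-0.001, 0.105, 0], 0], [[-0.001, 0.1115, 0], 0], [[-0.001, 0.1115, 0], 0], [[-0.001, 0.1115, 0], 0]])

```text
time_s: 19.2
tcp_pos: [0.4133, -0.2005, 0.0836]
eef_rot: [-90.0, -0.1, -3.4]
contact_force: [0.4, 0.4, 0.5]
gripper_width: 0.0874
```

Emit:
apply_moves(rows=[[[0, 0, 0], 0], [[0, 0, 0], 0], [[0, 0, 0], 0], [[0, 0, 0], 0], [[0, 0, 0], 0], [[0, 0, 0], 0]], gripper=0.4, grip_force=15)

```text
time_s: 19.95
tcp_pos: [0.4128, -0.2005, 0.0832]
eef_rot: [-90.0, -0.0, -3.4]
contact_force: [-0.8, 0.3, 2.9]
gripper_width: 0.0534
```

Emit:
apply_moves(rows=[[[0, -0.01, 0], 0], [[0, -0.03, 0], 0], [[0, -0.06, 0], 0], [[0, -0.09, 0], 0], [[0, -0.11, 0], 0], [[0, -0.11, 0], 0], [[0, -0.11, 0], 0]])

```text
time_s: 20.82
tcp_pos: [0.4121, -0.2003, 0.1925]
eef_rot: [-90.0, 0.0, -3.4]
contact_force: [-0.3, 0.6, -2.5]
gripper_width: 0.0537
```

```bash
python3 g.py 601.9 -42.4 195 -3.4
```

```text
at [ 0.4121 -0.2003  0.1925] yaw -3.39 J6 -92.2 w 0.0537 F [-0.3  0.6 -2.5] t 20.82 -> shift [np.float64(0.1801), np.float64(-0.0025), np.float64(0.1689)] turn 0.01
  full turn 0.01 pred J6 end approx (J1+57-yaw) 56.4
```

Emit:
apply_moves(rows=[[[0.012, 0, 0.011], 0], [[0.036, 0, 0.034], 0], [[0.068, 0, 0.064], 0], [[0.1, 0, 0.094], 0], [[0.132, 0, 0.124], 0], [[0.16, 0, 0.15], 0], [[0.175, 0, 0.164], 0], [[0.18, 0, 0.169], 0], [[0.18, 0, 0.169], 0], [[0.18, 0, 0.169], 0], [[0.18, 0, 0.169], 0]])

```text
time_s: 22.2
tcp_pos: [0.6018, -0.0429, 0.1934]
eef_rot: [-90.0, -0.0, -3.4]
contact_force: [-0.6, 0.3, -2.2]
gripper_width: 0.0539
```

```bash
python3 g.py 601.9 -42.4 91.5 -3.4
```

```text
at [ 0.6018 -0.0429  0.1934] yaw -3.41 J6 -107.9 w 0.0539 F [-0.6  0.3 -2.2] t 22.2 -> shift [np.float64(0.0), np.float64(0.1019), np.float64(0.0005)] turn -0.01
  full turn -0.01 pred J6 end approx (J1+57-yaw) 56.4
```

Emit:
apply_moves(rows=[[[0, 0.02, 0.0005], 0], [[0, 0.05, 0.0005], 0], [[0, 0.075, 0.0005], 0], [[0, 0.09, 0.0005], 0], [[0, 0.098, 0.0005], 0], [[0, 0.101, 0.0005], 0], [[0, 0.102, 0.0005], 0], [[0, 0.102, 0.0005], 0], [[0, 0.102, 0.0005], 0]])

```text
time_s: 23.32
tcp_pos: [0.6026, -0.0418, 0.0916]
eef_rot: [-90.0, -0.0, -3.4]
contact_force: [0.1, -1.4, -1.8]
gripper_width: 0.0534
```

Emit:
apply_moves(rows=[[[-0.0005, 0.0004, 0], 0], [[-0.0005, 0.0006, 0], 0], [[-0.0005, 0.0006, 0], 0]])

```text
time_s: 23.7
tcp_pos: [0.6024, -0.0417, 0.0912]
eef_rot: [-90.0, -0.1, -3.3]
contact_force: [-1.7, 1.2, 5.6]
gripper_width: 0.0536
```

Emit:
apply_moves(rows=[[[0, 0, 0], 0], [[0, 0, 0], 0], [[0, 0, 0], 0], [[0, 0, 0], 0]], gripper=0.85)

```text
time_s: 24.2
tcp_pos: [0.6018, -0.0418, 0.0903]
eef_rot: [-90.0, 0.0, -3.4]
contact_force: [0.3, -0.2, 0.5]
gripper_width: 0.0743
```

Emit:
apply_moves(rows=[[[0, -0.01, 0], 0], [[0, -0.04, 0], 0], [[0, -0.08, 0], 0], [[0, -0.115, 0], 0], [[0, -0.12, 0], 0], [[0, -0.12, 0], 0]])

```text
time_s: 24.95
tcp_pos: [0.6018, -0.0418, 0.211]
eef_rot: [-90.0, -0.1, -3.4]
contact_force: [0.5, -1.3, -0.5]
gripper_width: 0.0748
```

```bash
python3 g.py 438.8 67.5 190 -29.5; python3 g.py 438.8 67.5 190 -90
```

```text
at [ 0.6018 -0.0418  0.211 ] yaw -3.37 J6 -107.9 w 0.0748 F [ 0.5 -1.3 -0.5] t 24.95 -> shift [np.float64(-0.1691), np.float64(0.021), np.float64(0.0995)] turn 26.13
  full turn 26.13 pred J6 end approx (J1+57-yaw) 95.2
at [ 0.6018 -0.0418  0.211 ] yaw -3.37 J6 -107.9 w 0.0748 F [ 0.5 -1.3 -0.5] t 24.95 -> shift [np.float64(-0.1691), np.float64(0.021), np.float64(0.0995)] turn 86.63
  full turn 86.63 pred J6 end approx (J1+57-yaw) 155.7
```

Emit:
apply_moves(rows=[[[-0.02, 0, 0.012], -4], [[-0.05, 0.005, 0.03], -10], [[-0.085, 0.01, 0.05], -18], [[-0.12, 0.015, 0.07], -25], [[-0.15, 0.02, 0.088], -31], [[-0.165, 0.021, 0.097], -33.5], [[-0.169, 0.021, 0.0995], -34.1], [[-0.169, 0.021, 0.0995], -34.1], [[-0.169, 0.021, 0.0995], -34.1]], gripper=0.75)

```text
time_s: 26.08
tcp_pos: [0.4394, 0.0672, 0.1893]
eef_rot: [-90.0, 0.0, 30.7]
contact_force: [0.5, -0.5, 0.3]
gripper_width: 0.0654
```

```bash
python3 g.py 438.8 67.5 69 30.75
python3 -c "
from h import *
from obj import obj
c=cam('top');print(obj(c,(.611,.117),.058,base=.008));print(obj(c,(.602,-.042),.056,base=.008));print(obj(c,(.5925,-.202),.058,base=.008))
cv2.imwrite('pics/p3.png',cv2.resize(c['pixels'][130:330,240:500],None,fx=3,fy=3,interpolation=cv2.INTER_CUBIC))"
```

```text
at [0.4394 0.0672 0.1893] yaw 30.68 J6 -93.6 w 0.0654 F [ 0.5 -0.5  0.3] t 26.07 -> shift [np.float64(-0.0004), np.float64(0.1203), np.float64(0.0006)] turn -0.07
  full turn -0.07 pred J6 end approx (J1+57-yaw) 35.0
[613.2 116.3  57.8  55.1  86.2 618.5 113.2]
[604.4 -41.6  53.3  52.    0.  603.7 -41.6]
[ 593.5 -200.6   57.5   58.8   87.7  593.1 -201.2]
```

View pics/p3.png

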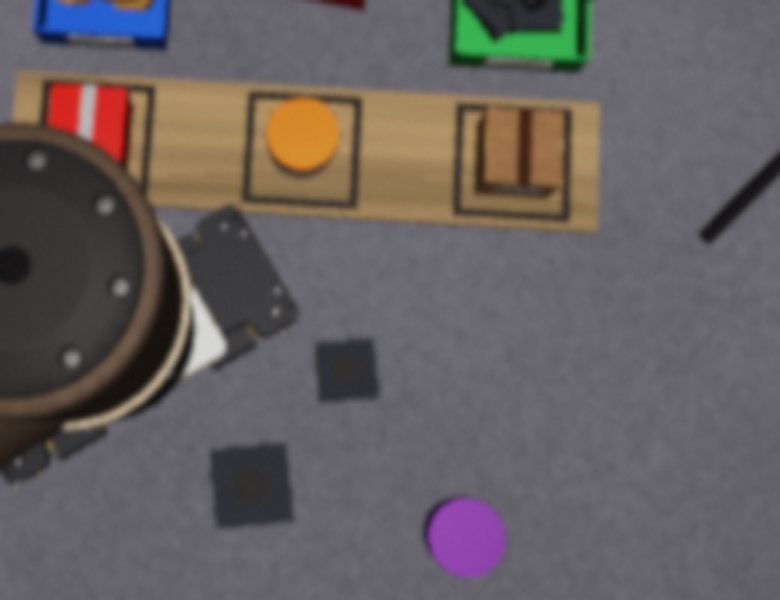

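Emit:
apply_moves(rows=[[[0, 0.03, 0.0004], 0], [[0, 0.06, 0.0004], 0], [[0, 0.09, 0.0004], 0], [[0, 0.108, 0.0004], 0], [[0, 0.116, 0.0004], 0], [[0, 0.119, 0.0004], 0], [[0, 0.1203, 0.0004], 0], [[0, 0.1203, 0.0004], 0]])

```text
time_s: 27.12
tcp_pos: [0.4391, 0.0679, 0.0697]
eef_rot: [-90.0, -0.1, 30.7]
contact_force: [0.3, -0.3, 0.1]
gripper_width: 0.0658
```

Emit:
apply_moves(rows=[[[0, 0, 0], 0], [[0, 0, 0], 0], [[0, 0, 0], 0], [[0, 0, 0], 0], [[0, 0, 0], 0], [[0, 0, 0], 0]], gripper=0.2, grip_force=20)

```text
time_s: 27.88
tcp_pos: [0.4388, 0.0678, 0.0692]
eef_rot: [-90.0, -0.0, 30.7]
contact_force: [-1.9, 0.7, 3.0]
gripper_width: 0.0365
```

Emit:
apply_moves(rows=[[[0, -0.01, 0], 0], [[0, -0.03, 0], 0], [[0, -0.06, 0], 0], [[0, -0.1, 0], 0], [[0, -0.13, 0], 0], [[0, -0.14, 0], 0], [[0, -0.14, 0], 0]])

```text
time_s: 28.75
tcp_pos: [0.4387, 0.0678, 0.2094]
eef_rot: [-90.0, -0.1, 30.7]
contact_force: [0.1, -0.1, -1.7]
gripper_width: 0.0363
```

```bash
python3 g.py 611.3 116.7 208 -3.4
python3 -c "
from h import *
c=cam('scene');cv2.imwrite('pics/s2.png',cv2.resize(c['pixels'][100:300,200:500],None,fx=2.5,fy=2.5))"
```

```text
at [0.4387 0.0678 0.2094] yaw 30.72 J6 -93.6 w 0.0363 F [ 0.1 -0.1 -1.7] t 28.75 -> shift [np.float64(0.1733), np.float64(0.0014), np.float64(-0.0462)] turn 34.12
  full turn 34.12 pred J6 end approx (J1+57-yaw) 71.2
```

View pics/s2.png

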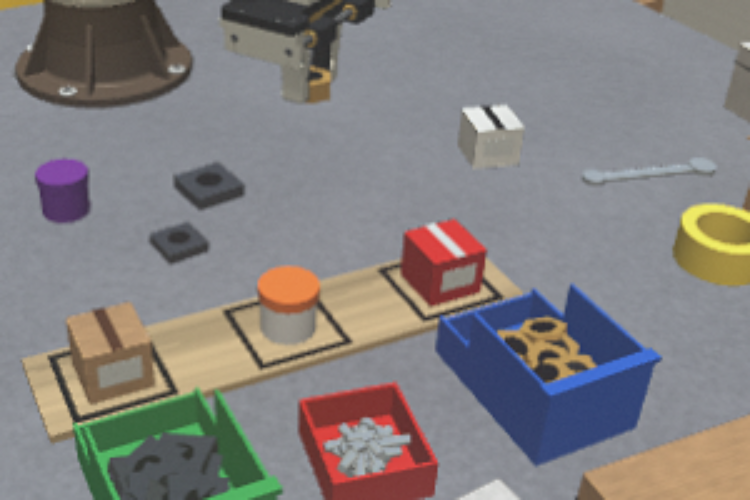

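The nut is held level in the jaws (pixel ~(318,85)), and the three refills stand in their squares. Move above the red carton.

Emit:
apply_moves(rows=[[[0.015, 0, -0.004], 3], [[0.045, 0, -0.012], 9], [[0.08, 0, -0.021], 16], [[0.115, 0, -0.03], 23], [[0.145, 0, -0.039], 29], [[0.165, 0, -0.044], 33], [[0.173, 0, -0.046], 34.1], [[0.173, 0, -0.046], 34.1], [[0.173, 0, -0.046], 34.1], [[0.173, 0, -0.046], 34.1]])

```text
time_s: 30.05
tcp_pos: [0.6104, 0.1165, 0.2095]
eef_rot: [-90.0, -0.0, -3.3]
contact_force: [0.3, -0.6, -1.1]
gripper_width: 0.0359
```

```bash
python3 g.py 611.3 116.7 128.5 -3.4
```

```text
at [0.6104 0.1165 0.2095] yaw -3.33 J6 -122.1 w 0.0359 F [ 0.3 -0.6 -1.1] t 30.05 -> shift [np.float64(0.0008), np.float64(0.081), np.float64(0.0002)] turn 0.07
  full turn 0.07 pred J6 end approx (J1+57-yaw) 71.2
```

Emit:
apply_moves(rows=[[[0.0005, 0.02, 0], 0], [[0.0005, 0.045, 0], 0], [[0.0005, 0.065, 0], 0], [[0.0005, 0.075, 0], 0], [[0.0005, 0.08, 0], 0], [[0.0005, 0.0815, 0], 0], [[0.0005, 0.0815, 0], 0], [[0.0005, 0.0815, 0], 0]])

```text
time_s: 31.05
tcp_pos: [0.6118, 0.1168, 0.1283]
eef_rot: [-90.0, -0.0, -3.4]
contact_force: [0.0, 0.5, -0.9]
gripper_width: 0.0359
```

Emit:
apply_moves(rows=[[[0, 0.0004, 0], 0], [[0, 0.0008, 0], 0], [[0, 0.0008, 0], 0]])

```text
time_s: 31.42
tcp_pos: [0.6116, 0.1167, 0.1273]
eef_rot: [-90.0, -0.0, -3.4]
contact_force: [-1.6, 0.4, 3.2]
gripper_width: 0.0359
```

Emit:
apply_moves(rows=[[[0, 0, 0], 0], [[0, 0, 0], 0], [[0, 0, 0], 0], [[0, 0, 0], 0]], gripper=0.65)

```text
time_s: 31.92
tcp_pos: [0.6115, 0.1166, 0.1268]
eef_rot: [-90.0, 0.0, -3.4]
contact_force: [0.3, -0.5, -0.0]
gripper_width: 0.0567
```

Emit:
apply_moves(rows=[[[0, -0.005, 0], 0], [[0, -0.025, 0], 0], [[0, -0.05, 0], 0], [[0, -0.075, 0], 0], [[0, -0.08, 0], 0], [[0, -0.08, 0], 0]])

```text
time_s: 32.67
tcp_pos: [0.6114, 0.1167, 0.207]
eef_rot: [-90.0, -0.0, -3.4]
contact_force: [-0.5, 0.2, -0.1]
gripper_width: 0.0568
```

```bash
python3 g.py 434 -74.4 190 5.2
```

```text
at [0.6114 0.1167 0.207 ] yaw -3.37 J6 -122.1 w 0.0568 F [-0.5  0.2 -0.1] t 32.67 -> shift [np.float64(-0.1659), np.float64(0.017), np.float64(-0.2011)] turn -8.57
  full turn -8.57 pred J6 end approx (J1+57-yaw) 42.1
```

Emit:
apply_moves(rows=[[[-0.015, 0, -0.018], -1], [[-0.045, 0, -0.055], -2], [[-0.08, 0.005, -0.097], -4], [[-0.115, 0.01, -0.139], -6], [[-0.145, 0.015, -0.176], -8], [[-0.162, 0.017, -0.196], -8.6], [[-0.166, 0.017, -0.201], -8.6], [[-0.166, 0.017, -0.201], -8.6], [[-0.166, 0.017, -0.201], -8.6]], gripper=0.8)

```text
time_s: 33.8
tcp_pos: [0.4347, -0.0737, 0.1897]
eef_rot: [-90.0, 0.0, 5.3]
contact_force: [-0.4, 0.9, -0.2]
gripper_width: 0.0699
```

```bash
python3 g.py 434 -74.4 68.3 5.2
python3 -c "
from h import *
from obj import obj
c=cam('top');print(obj(c,(.611,.117),.078,base=.058))
c=cam('scene');cv2.imwrite('pics/s3.png',cv2.resize(c['pixels'][100:300,200:500],None,fx=2.5,fy=2.5))"
```

```text
at [ 0.4347 -0.0737  0.1897] yaw 5.26 J6 -100.9 w 0.0699 F [-0.4  0.9 -0.2] t 33.8 -> shift [np.float64(-0.0008), np.float64(0.1214), np.float64(-0.0006)] turn 0.06
  full turn 0.06 pred J6 end approx (J1+57-yaw) 42.1
[612.5 115.9  39.5  38.4   1.3 612.2 116.3]
```

View pics/s3.png

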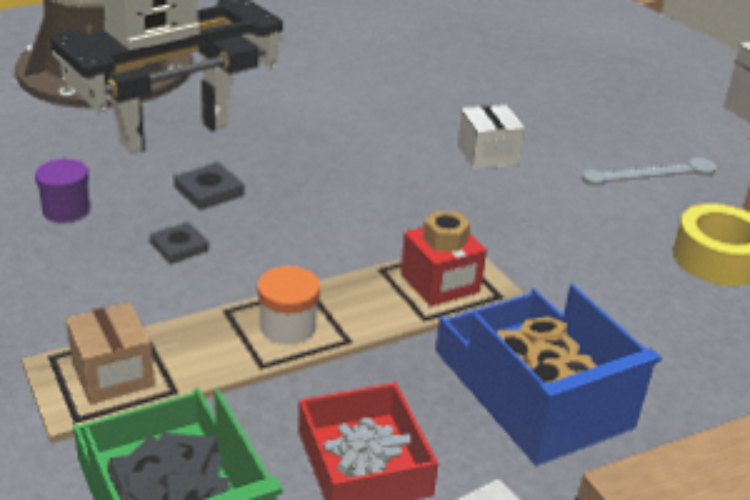

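Emit:
apply_moves(rows=[[[-0.0006, 0.03, -0.0006], 0], [[-0.0006, 0.06, -0.0006], 0], [[-0.0006, 0.09, -0.0006], 0], [[-0.0006, 0.108, -0.0006], 0], [[-0.0006, 0.116, -0.0006], 0], [[-0.0006, 0.12, -0.0006], 0], [[-0.0006, 0.1212, -0.0006], 0], [[-0.0006, 0.1212, -0.0006], 0], [[-0.0006, 0.1212, -0.0006], 0]])

```text
time_s: 35.02
tcp_pos: [0.4337, -0.0749, 0.0691]
eef_rot: [-90.0, -0.1, 5.2]
contact_force: [0.6, -0.2, 0.1]
gripper_width: 0.0703
```

Emit:
apply_moves(rows=[[[0, 0, 0], 0], [[0, 0, 0], 0], [[0, 0, 0], 0], [[0, 0, 0], 0], [[0, 0, 0], 0], [[0, 0, 0], 0]], gripper=0.3, grip_force=20)

```text
time_s: 35.78
tcp_pos: [0.4335, -0.0749, 0.0687]
eef_rot: [-90.0, 0.0, 5.2]
contact_force: [-0.5, 0.7, 1.3]
gripper_width: 0.0436
```

Emit:
apply_moves(rows=[[[0, -0.01, 0], 0], [[0, -0.03, 0], 0], [[0, -0.06, 0], 0], [[0, -0.1, 0], 0], [[0, -0.13, 0], 0], [[0, -0.14, 0], 0], [[0, -0.14, 0], 0]])

```text
time_s: 36.65
tcp_pos: [0.4334, -0.0749, 0.2089]
eef_rot: [-90.0, -0.1, 5.2]
contact_force: [0.2, -0.2, -1.5]
gripper_width: 0.0438
```

```bash
python3 g.py 592.8 -201.7 208 -3.4
python3 -c "
from h import *
c=cam('scene');cv2.imwrite('pics/s4.png',cv2.resize(c['pixels'][100:300,200:500],None,fx=2.5,fy=2.5))"
```

```text
at [ 0.4334 -0.0749  0.2089] yaw 5.23 J6 -100.8 w 0.0438 F [ 0.2 -0.2 -1.5] t 36.65 -> shift [np.float64(0.1472), np.float64(0.0009), np.float64(-0.1408)] turn 8.63
  full turn 8.63 pred J6 end approx (J1+57-yaw) 41.6
```

View pics/s4.png

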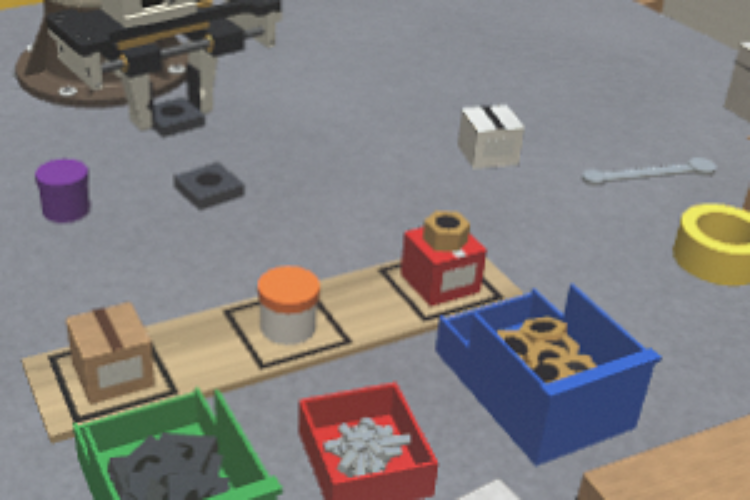

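The smaller washer is held level at about (178,115), and everything else is unchanged.

Emit:
apply_moves(rows=[[[0.012, 0, -0.011], 1], [[0.036, 0, -0.034], 2], [[0.066, 0, -0.063], 4], [[0.096, 0, -0.092], 6], [[0.124, 0, -0.119], 8], [[0.142, 0, -0.136], 8.6], [[0.147, 0, -0.141], 8.6], [[0.147, 0, -0.141], 8.6], [[0.147, 0, -0.141], 8.6], [[0.147, 0, -0.141], 8.6]])

```text
time_s: 37.95
tcp_pos: [0.5924, -0.2014, 0.209]
eef_rot: [-90.0, -0.0, -3.3]
contact_force: [0.6, 0.3, -1.5]
gripper_width: 0.0437
```

```bash
python3 g.py 592.9 -201.7 128 -3.4
```

```text
at [ 0.5924 -0.2014  0.209 ] yaw -3.33 J6 -92.4 w 0.0437 F [ 0.6  0.3 -1.5] t 37.95 -> shift [np.float64(0.0006), np.float64(0.081), np.float64(-0.0002)] turn 0.07
  full turn 0.07 pred J6 end approx (J1+57-yaw) 41.6
```

Emit:
apply_moves(rows=[[[0.0005, 0.02, 0], 0], [[0.0005, 0.045, 0], 0], [[0.0005, 0.065, 0], 0], [[0.0005, 0.075, 0], 0], [[0.0005, 0.08, 0], 0], [[0.0005, 0.0815, 0], 0], [[0.0005, 0.0815, 0], 0], [[0.0005, 0.0815, 0], 0]])

```text
time_s: 38.95
tcp_pos: [0.5935, -0.202, 0.1277]
eef_rot: [-90.0, -0.1, -3.4]
contact_force: [-0.2, -0.1, -0.5]
gripper_width: 0.0438
```

Emit:
apply_moves(rows=[[[0, 0.0004, 0], 0], [[0, 0.0008, 0], 0], [[0, 0.0008, 0], 0]])

```text
time_s: 39.33
tcp_pos: [0.5933, -0.202, 0.1268]
eef_rot: [-90.0, -0.0, -3.4]
contact_force: [-0.7, 0.8, 3.1]
gripper_width: 0.0437
```

Emit:
apply_moves(rows=[[[0, 0, 0], 0], [[0, 0, 0], 0], [[0, 0, 0], 0], [[0, 0, 0], 0]], gripper=0.72)

```text
time_s: 39.83
tcp_pos: [0.5932, -0.2019, 0.1263]
eef_rot: [-90.0, 0.0, -3.4]
contact_force: [-0.4, 0.2, -0.3]
gripper_width: 0.063
```

Emit:
apply_moves(rows=[[[0, -0.005, 0], 0], [[0, -0.025, 0], 0], [[0, -0.05, 0], 0], [[0, -0.08, 0], 0], [[0, -0.1, 0], 0], [[0, -0.1, 0], 0]])

```text
time_s: 40.58
tcp_pos: [0.5941, -0.2021, 0.2286]
eef_rot: [-90.0, -0.2, -3.3]
contact_force: [0.4, -0.1, -0.4]
gripper_width: 0.0633
```

Emit:
apply_moves(rows=[[[-0.03, 0, -0.02], 0], [[-0.06, 0, -0.06], 0], [[-0.1, 0, -0.1], 0], [[-0.13, 0, -0.14], 0], [[-0.15, 0, -0.16], 0], [[-0.15, 0, -0.16], 0]])

```text
time_s: 41.32
tcp_pos: [0.4323, -0.3538, 0.2257]
eef_rot: [-90.0, 0.1, -3.5]
contact_force: [0.2, 0.1, -0.1]
gripper_width: 0.0631
```

```bash
python3 -c "
from h import *
from obj import obj
print(get_state()['tcp_pos'],get_state()['time_s'])
c=cam('top')
for n,x,y,t,b in [('red',.611,.117,.058,.008),('nut',.611,.117,.078,.058),('tub',.602,-.042,.056,.008),('brown',.5925,-.202,.058,.008),('washer',.5925,-.202,.07,.058),('white',.4215,.318,.05,0)]:
    try: print(n,obj(c,(x,y),t,base=b))
    except Exception as e: print(n,'hidden')
a=cv2.resize(c['pixels'][90:220,230:450],None,fx=3.6,fy=3.6,interpolation=cv2.INTER_CUBIC);cv2.imwrite('pics/f1.png',a)
c=cam('scene');cv2.imwrite('pics/f2.png',cv2.resize(c['pixels'][100:300,200:500],None,fx=2.6,fy=2.6))"
```

```text
[ 0.43227234 -0.35375871  0.22569722] 41.325
red [611.5 116.3  58.   58.4  86.4 606.7 114.3]
nut [612.4 115.9  39.2  38.2  46.3 612.2 116.2]
tub [604.4 -41.6  53.3  52.    0.  603.8 -41.6]
brown [ 594.8 -180.    14.8   58.    85.2  597.7 -178.9]
washer [ 606.2 -182.7    6.2   24.3   80.4  606.9 -182.5]
white [421.5 318.2  59.2  57.5  72.7 421.5 318.3]
```

View pics/f1.png

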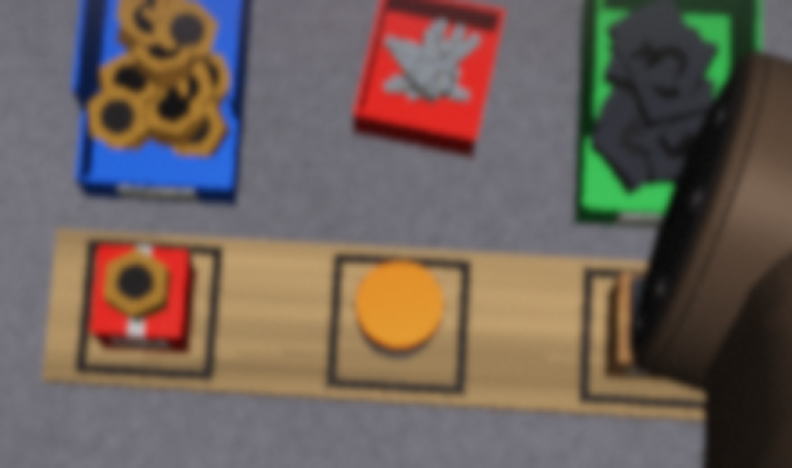

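View pics/f2.png

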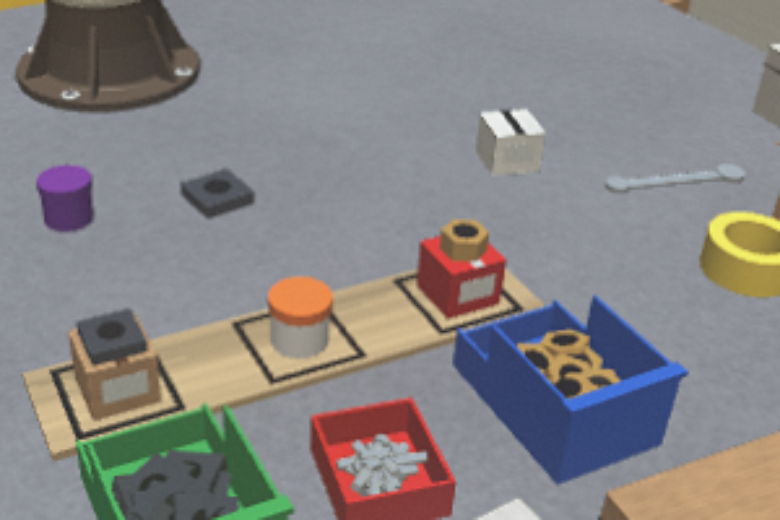

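All are in place in the scene view, with the washer at (112,330), but the arm hides the brown carton from the top camera. I'll move back for one last check.

Emit:
apply_moves(rows=[[[0, -0.03, 0.05], 0], [[0, -0.05, 0.1], 0], [[0, -0.05, 0.16], 0], [[0, -0.05, 0.22], 0], [[0, -0.05, 0.28], 0], [[0, -0.05, 0.34], 0], [[0, -0.05, 0.38], 0], [[0, -0.05, 0.38], 0], [[0, -0.05, 0.38], 0], [[0, -0.05, 0.38], 0]])

```text
time_s: 42.68
tcp_pos: [0.4563, 0.026, 0.2762]
eef_rot: [-90.0, 0.0, -3.4]
contact_force: [0.2, -0.3, -0.4]
gripper_width: 0.0629
```

```bash
python3 -c "
from h import *
from obj import obj
print(get_state()['tcp_pos'],get_state()['qd'].round(1),get_state()['contact_force'].round(1))
c=cam('top')
for n,x,y,t,b in [('brown',.5925,-.202,.058,.008),('washer',.5925,-.202,.07,.058),('white',.4215,.318,.05,0)]:
    try: print(n,obj(c,(x,y),t,base=b))
    except Exception as e: print(n,'hidden')
a=cv2.resize(c['pixels'][40:360,150:550],None,fx=1.9,fy=1.8,interpolation=cv2.INTER_CUBIC);cv2.imwrite('pics/f3.png',a)"
```

```text
[0.45629186 0.02601228 0.27622982] [-0.6 -0.   0.  -0.1 -0.1 -0.1] [ 0.2 -0.3 -0.4]
brown [ 593.5 -201.    57.8   58.    86.4  593.3 -201.3]
washer [ 594.  -201.4   46.    46.5   86.2  594.1 -201.4]
white hidden
```

View pics/f3.png

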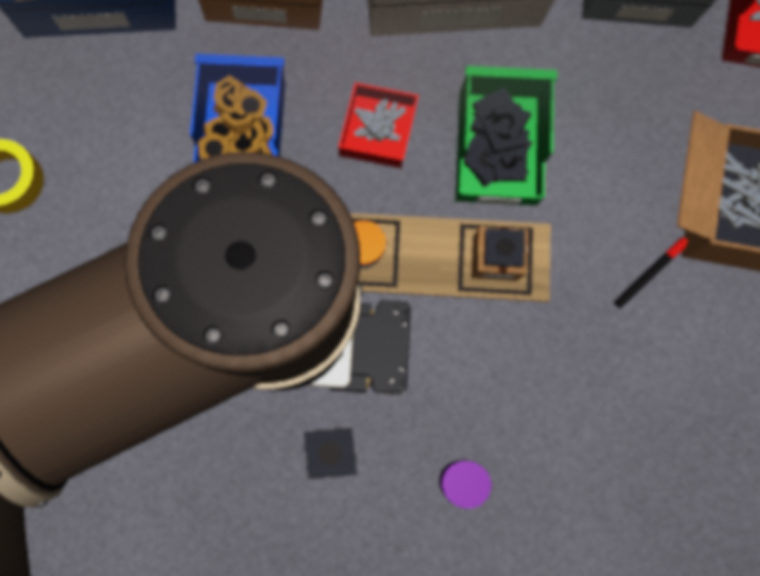

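The washer is centred on the brown carton at (504,247), and the gripper is clear and holding nothing.

```bash
python3 -c "
from plant import *
print(close_job())"
```

```text
the job is handed in; nothing more can be done
None
```

The job is done and handed in at about 43 s of the 128 s allowed. I placed the red carton, the brown carton and the tub in their squares. Then I put the nut on the red carton and the smaller washer on the brown one.

**Last checks (top camera):**

| Thing | Distance from target |
|---|---|
| Red carton | about 1 mm from its square's centre, turned to match the board within 0.5° |
| Brown carton | about 1.5 mm from its square's centre, turned to match the board within 0.5° |
| Tub | about 2–3 mm from its square's centre, upright |
| Nut | about 1 mm from the middle of the red carton, lying flat |
| Washer | about 1 mm from the middle of the brown carton, lying flat |

- **White carton:** it had not moved, measured at (421.5, 318) mm before and after. The arm hid it in the very last picture, but it was checked just before, after the washer was down.
- **Gripper:** it was open, empty and clear of everything. No force I read passed about 6 N.
- **Disagreement:** early on, item positions from the tilted scene camera differed from the top camera by up to 8 mm, because its height masks took in the items' sides. I used the top camera for those. The two cameras agreed within 1.5 mm on the centres of the brown-carton and tub squares. The red-carton square was measured by the top camera only.

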